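# Tuck the shield plate under the lap plate and hold it down

### The arm

A 6-joint arm with a two-finger parallel gripper is mounted at the origin on a cart in front of the work surface, level with it; the furniture and walls round the work are solid. World frame = base frame: x ahead of the robot, y to its left, z up, the work surface at z = 0. Lengths are in m, angles in degrees, forces in N, time in s.
With the tool pointing down it reaches from about 0.4 to 0.825 m from the base axis. Payload 7 kg.
Tool frame: the origin (TCP) lies at the very end of the fingers, on their centre line; the grasp point (between the pads) lies 19 mm behind it; z points along the fingers, x is the direction in which the jaws open and shut, and the axes are right-handed (so a half turn about z gives the same grasp; the last joint's range is limited). The gripper opens to 88 mm and grips with 3 to 60 N. Pads are 19 mm wide; open, the fingers measure 130 mm over their backs; the gripper's body (78 mm by 193 mm) begins 47 mm behind the grasp point.
Start: joints at [-49.956, 20.546, 0.682, 0, -70.136, -16.507], TCP at [0.27, -0.619, 0.227] pointing down, gripper open.
Joint ranges: [-176.03, 176.03], [-82.01, 121.73], [-58.28, 71.71], [-173.87, 95.51], [-174.79, -0.11], [-173.66, 173.66]. Speed limits (degrees/s): [136.94, 136.94, 172.46, 180, 180, 180].

### API

Orientations are given as [roll, pitch, yaw] about the fixed x, y, z axes, in that order (R = Rz(yaw) Ry(pitch) Rx(roll)).
In Python, from plant import get_state, optics, order, finder gives the robot as it stands.
- The arm moves only by the shell command python3 -m crank 'ROWS' [FORCE]. ROWS is JSON, a list of rows, each an object of numbers: "dx", "dy", "dz": the shift along the tool's x, y, z in mm; "wx", "wy", "wz": the turn, a rotation vector about the tool's x, y, z in degrees; "hand": the opening in per cent of the stroke, from 0 (shut) to 100 (fully open). A call has 1 to 10 rows; each row shifts and turns the commanded pose from where the row before left it, along the tool's axes as they then stand; what a row does not reach is not made up. A row lasts 1/8 s, in which the tool goes at most 62.5 mm and 10.7 degrees, less where a joint would pass 70% of its speed; a pose out of reach is approached as far as the arm can. A call is refused whole if a number of a shift passes 62.5 or a number of a turn 10.7, either way. A call with a gripper value outside its range is refused whole. The fingers move at their own pace and stop on an object; FORCE is the grip in N (left out, the last holds). Time passes only in rows, so rows that do not move let the fingers close. It gives the time, the measured TCP pose, the force and the opening at its end, in the units of the state.
- get_state(): the state, without advancing time (a new reading comes with each control period).
- optics.capture(name): name is "scene" or "top" or "wrist"; returns the picture (400x640x3 uint8, blue, green, red); there is no depth.
- optics.calibration(name): a dict with "intrinsics" (3x3 intrinsics, pixels), "k1" (the pictures are not rectified: a ray, as slopes to the right and down, at radius r is drawn at 1 + k1 r^2 times it, then the intrinsics apply), "R" (3x3) and "t" (3): a world point X has camera coordinates R X + t; the wrist camera has in their place "T_tool_cam" (4x4, takes a point from camera to tool coordinates, whose origin is the TCP and whose axes are the tool frame's). Camera axes: x right, y down, z forward; pixel columns grow to the right and rows downward; lengths in m; the calibration is good to about 2 mm. A picture is of the moment at which its call begins: read the wrist's pose just before it. calibration takes no time and is no camera call.
- order.close_job(): hands the job in, once; it reports no verdict.
Trained networks look in the newest picture that a camera, given by its name, has taken for a name from the list of things; names that differ only in an ending like _2 or _b are one class to them, and where a whole thing is asked for, a point or a joint stands for the part that bears it (a point fixed in the world has none). Each returns a list of dicts, best first, with "conf" (0 to 1); they miss things now and then, are a little off and sometimes report something else, mostly with a low value. They report only what shows in the picture. A call takes as long as a camera call.
- finder.masks_of(thing, camera): "mask" (400x640 bool, what is visible of it) and "rect" ([centre column, centre row, width, height] in pixels, round what is visible of it).
- finder.place_of(thing, camera): "centre" ([column, row] in pixels: a listed point, or the origin of a listed thing).
The state is a dict: "time_s": time; "joints": joint angles; "qd": joint speeds; "joint_torque": joint torques, N m; "tcp_pos": TCP position; "eef_rot": TCP orientation; "contact_force": force on the tool from outside, world axes, zero at the start; "moment": the same for the moment, N m; "gripper_width": finger opening in m.
Only numpy, scipy, OpenCV 4.12 (cv2) and the standard library are available. Lean on these libraries where they do the work, as an engineer would, in place of code of your own. Each camera call takes 0.05 s, during which the arm holds its last target.

### The job

Pick up the loose aluminium shield plate by its upright rib and slide its plain edge flat under the hinged lap plate of the grey chassis base, centred and square, until it meets the stop bar underneath, without lifting the lap plate. Finish while still gripping the rib and holding the shield pressed flat on the base with a steady push of about 10 N, ready for someone to drive its screws; do not let go. Leave the side cutters, the tray and the wire spool where they are.

Things in the scene. Friction and masses are not known exactly. Their poses are not given: they have to be found in the camera images.
- shield_rib (a point): Middle of the upright rib of the loose bare-aluminium shield plate, 26 mm above the plate's underside. Plate 110 x 110 x 4 mm, lying flat; the rib stands along one edge, 10 mm thick (x), 80 mm long (y), its top 36 mm above the underside, its centre 48 mm from the plate's centre. x points from the rib across the plate to the plain edge to be tucked in (103 mm ahead of this point), z up.
- shield_edge (a point): The middle of the shield plate's plain edge, opposite the rib, at the underside of the plate. Same axes as shield_rib.
- shield: The whole shield plate, about 140 g; origin at the centre of its underside, axes as shield_rib.
- chassis: Grey chassis base, fixed to the worktop, 190 (x) x 150 (y) mm, its flat top 12 mm above the worktop; origin at the centre of its underside. x points from its open front half towards the hinged lap plate at its rear, z up.
- stop (a point): On the chassis top, at the middle of the front face of the stop bar, which lies hidden under the lap plate: 45 mm in x from the chassis centre, on its middle line, at the height of the top (12 mm above the worktop). The bar is 110 mm long and 5.5 mm high. Axes as the chassis. The shield's plain edge belongs here.
- lap_front (a point): Middle of the lap plate's free front edge, at its underside when shut: 7 mm above the chassis top and 40 mm in front of the stop bar. In front of this a small upturned lip reaches about 9 mm further forward and 6 mm up.
- lap (a joint): Hinged steel lap plate, 120 mm wide, 3 mm thick, 150 g, hinged at the rear of the chassis, resting shut by its own weight with a 7 mm gap under it. 0 = shut (level); grows as the front edge lifts (rad); the front edge is 69 mm from the hinge.
- side_cutters: Side cutters with red handles, 129 x 75 x 12 mm, lying on the worktop; leave alone. Origin at the centre of the underside.
- magnet_tray: Shallow light-grey tray, 60 x 100 x 16 mm; leave alone. Origin at the centre of the underside.
- spool_tin: Small spool of pale wire with flanges, 48 mm across, 58 mm tall, standing; leave alone. Origin at the centre of the underside.

How it is judged (in metres and radians):
On the way, in this order (a step that is already met when the one before it is completed fails the run):
1. the shield plate has been picked up by the fingers, clear of the worktop (height (world z) of shield_rib above 0.045 m and contact force between the fingers and shield above 1 N), for 0.1 s.
2. the plain edge has gone at least 15 mm under the lap plate, with the plate lying level and low (x of shield_edge in the frame of stop above -0.025 m and z of shield_edge in the frame of stop between -0.003 and 0.004 m and value of joint lap below 0.1 rad), for 0.1 s.
At the end, for the whole second after the job is handed in: The fingers still grip the shield plate. Its plain edge is within 8 mm of the stop bar, within 10 mm of the middle line and square to within 0.08 rad; it lies flat on the chassis (0.03 rad, 2 mm) and is pressed on it with 3 to 40 N; the lap plate is shut (under 0.05 rad); nothing moves (x of shield_edge in the frame of stop between -0.008 and 0.004 m and y of shield_edge in the frame of stop between -0.01 and 0.01 m and z of shield_edge in the frame of stop between -0.003 and 0.002 m and angle between the x axis of shield_edge and the x axis of stop, either way round below 0.08 rad and angle between the z axis of shield_edge and the z axis of stop, either way round below 0.03 rad and value of joint lap below 0.05 rad and contact force between shield and chassis between 3 and 40 N and contact force between the fingers and shield above 2 N and linear speed of shield below 0.02 m/s); the arm keeps its last pose, push and grip.
It fails at once if the lap plate is lifted (more than 0.12 rad, about 8 mm at its front edge) (value of joint lap above 0.12 rad).
It fails at once if the side cutters is moved more than 20 mm (distance of side_cutters from where it was at the start of the episode above 0.02 m).
It fails at once if the magnet tray is moved more than 20 mm (distance of magnet_tray from where it was at the start of the episode above 0.02 m).
It fails at once if the spool tin is moved more than 20 mm (distance of spool_tin from where it was at the start of the episode above 0.02 m).
It also fails if it takes over 38 s, if anything falls off the work surface, if the arm or the gripper's body presses on something with over 40 N, if the wrist force passes 120 N, or if a joint passes its speed limit or range.

## Working session

There is one attempt and no reset: what is moved stays moved. The work goes in short steps, Python scripts to look and compute and a shell command to move; the robot and the scene stay as the last step left them, time stands still between calls to the robot, and variables do not carry over. Pictures are saved under pics/ and viewed, and the job is handed in when it is done.

```bash
ls; mkdir -p pics
cat > h.py <<'E'
import numpy as np, cv2, json
from scipy.spatial.transform import Rotation as Ro
from plant import get_state, optics, order, finder
E
python3 - <<'E'
from h import *
s=get_state(); print(s)
for c in ("scene","top"):
    im=optics.capture(c); cv2.imwrite(f"pics/{c}0.png",im)
    cal=optics.calibration(c); print(c,cal)
    for n in ["shield","shield_rib","shield_edge","chassis","stop","lap_front","side_cutters","magnet_tray","spool_tin"]:
        r=finder.place_of(n,c); print(n,[(np.round(q["centre"],1).tolist(),round(q["conf"],2)) for q in r[:2]])
print(optics.calibration("wrist"))
print(get_state()["time_s"])
E
```

```text
pics
{'time_s': 0.0, 'joints': array([-4.99574879e+01,  2.05903875e+01,  6.34540178e-01, -1.96597219e-02,
       -7.01340560e+01, -1.65057168e+01]), 'qd': array([ 0.03378253,  0.04849826, -0.0241849 ,  0.04393978, -0.01687963,
       -0.02112815]), 'joint_torque': array([-2.79102887e-04, -5.82721245e+01,  2.93045962e+01,  6.99710727e+00,
        6.85335224e-03, -1.41516525e-04]), 'tcp_pos': array([ 0.26932956, -0.61842589,  0.22564176]), 'eef_rot': array([-1.79992175e+02, -9.14497080e-02,  1.13530094e+02]), 'contact_force': array([0.20626771, 0.38906568, 0.12979889]), 'moment': array([0.01073992, 0.01095876, 0.02407455]), 'gripper_width': 0.08775967073473233}
scene {'intrinsics': array([[449.79237474,   0.        , 326.06992206],
       [  0.        , 449.79237474, 200.09472096],
       [  0.        ,   0.        ,   1.        ]]), 'k1': -0.12781886025926087, 'R': array([[-0.53781578, -0.8430613 , -0.00135303],
       [-0.53419928,  0.34202353, -0.77307893],
       [ 0.6522157 , -0.41505126, -0.63430839]]), 't': array([0.27576339, 0.31995364, 1.0548529 ])}
shield [([370.6, 206.9], 0.
[... 1016 characters left out ...]
 0.34)]
side_cutters [([221.0, 231.6], 0.64)]
magnet_tray [([440.2, 243.5], 0.57), ([384.8, 168.1], 0.17)]
spool_tin [([386.3, 167.3], 0.52)]
{'intrinsics': array([[316.36920109,   0.        , 319.07864956],
       [  0.        , 316.36920109, 198.88607819],
       [  0.        ,   0.        ,   1.        ]]), 'k1': -0.056170127335231385, 'T_tool_cam': array([[ 9.99999704e-01, -6.34353111e-04,  4.34918691e-04,
         3.96663813e-04],
       [ 5.02178704e-04,  9.66809816e-01,  2.55496629e-01,
        -6.98176355e-02],
       [-5.82558741e-04, -2.55496335e-01,  9.66809849e-01,
        -1.58930077e-01],
       [ 0.00000000e+00,  0.00000000e+00,  0.00000000e+00,
         1.00000000e+00]])}
1.0
```

View pics/scene0.png

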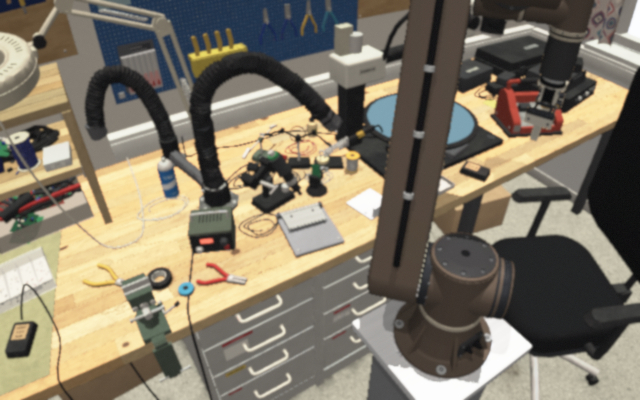

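View pics/top0.png

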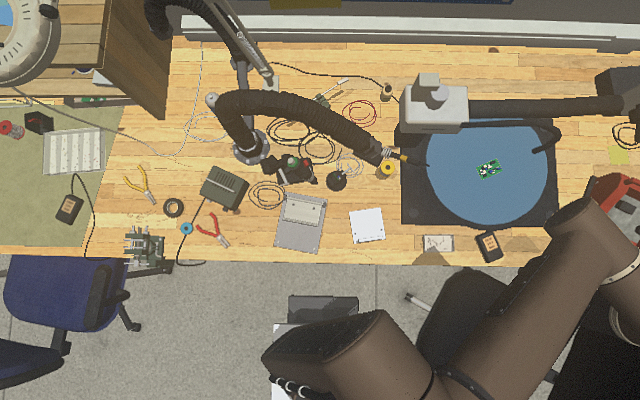

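```bash
cat >> h.py <<'E'
def ray(c,px,st=None):
    cal=optics.calibration(c); K=np.array(cal["intrinsics"]); k1=cal["k1"]
    p=np.array([(px[0]-K[0,2])/K[0,0],(px[1]-K[1,2])/K[1,1]])
    u=p.copy()
    for _ in range(30): u=p/(1+k1*(u@u))
    d=np.array([u[0],u[1],1.])
    if c=="wrist":
        T=np.array(cal["T_tool_cam"]); R=Ro.from_euler("xyz",st["eef_rot"],degrees=True).as_matrix()
        return R@T[:3,3]+st["tcp_pos"], R@T[:3,:3]@d
    R=np.array(cal["R"]);t=np.array(cal["t"]); return -R.T@t, R.T@d
def onplane(c,px,z,st=None):
    o,d=ray(c,px,st); return o+d*(z-o[2])/d[2]
def proj(c,X,st=None):
    cal=optics.calibration(c); K=np.array(cal["intrinsics"]); k1=cal["k1"]
    X=np.atleast_2d(X)
    if c=="wrist":
        T=np.array(cal["T_tool_cam"]); R=Ro.from_euler("xyz",st["eef_rot"],degrees=True).as_matrix()
        Y=(X-st["tcp_pos"])@R; Y=(Y-T[:3,3])@T[:3,:3]
    else: Y=X@np.array(cal["R"]).T+np.array(cal["t"])
    u=Y[:,:2]/Y[:,2:]; u=u*(1+k1*(u**2).sum(1,keepdims=True))
    return u*K[0,0]+K[:2,2]
E
python3 - <<'E'
from h import *
for c,L in {"scene":[("shield",370.6,206.9,0),("rib",379.6,201.9,.026),("edge",357,197,0),("chassis",306.8,227.4,0),("stop",303.5,215.4,.012),("lapf",309,223.7,.019),("cut",224,277,0),("tray",436.8,188.8,0),("spool",353.2,172.5,0)],
"top":[("shield",365.9,223.5,0),("rib",368.5,240.6,.026),("edge",363.6,208.6,0),("chassis",300.1,221.6,0),("stop",303,211,.012),("lapf",300.8,220.4,.019),("cut",221,231.6,0),("tray",440.2,243.5,0),("spool",386.3,167.3,0)]}.items():
    for n,a,b,z in L: print(c,n,onplane(c,(a,b),z).round(3))
E
```

```text
scene shield [ 0.47  -0.139 -0.   ]
scene rib [ 0.45  -0.158  0.026]
scene edge [ 0.533 -0.132  0.   ]
scene chassis [0.496 0.079 0.   ]
scene stop [0.537 0.066 0.012]
scene lapf [0.489 0.075 0.019]
scene cut [0.447 0.367 0.   ]
scene tray [ 0.425 -0.383 -0.   ]
scene spool [ 0.651 -0.2    0.   ]
top shield [ 0.485 -0.146  0.   ]
top rib [ 0.426 -0.152  0.026]
top edge [ 0.536 -0.138  0.   ]
top chassis [0.487 0.078 0.   ]
top stop [0.522 0.069 0.012]
top lapf [0.49  0.075 0.019]
top cut [0.447 0.349 0.   ]
top tray [ 0.422 -0.398  0.   ]
top spool [ 0.682 -0.216  0.   ]
```

The pictures show the grey chassis near top pixel (300,222), the white shield at (367,225), the tray at (438,242) and the spool at (388,168). I'll move the wrist camera over the shield for a closer measurement.

```bash
cat >> h.py <<'E'
def plan(target,yaw,n,s=None):
    """rows for a straight move at tool-down; tool axes at start of each row"""
    s=s or get_state(); p=np.array(s["tcp_pos"]); R=Ro.from_euler("xyz",s["eef_rot"],degrees=True)
    Rt=Ro.from_euler("xyz",[180,0,yaw],degrees=True)
    w=(R.inv()*Rt).as_rotvec(degrees=True)/n; d=(np.array(target)-p)/n
    for i in range(n):
        Ri=R*Ro.from_rotvec(w*i,degrees=True)
        print(Ri.inv().apply(d*1000).round(1).tolist(), w.round(2).tolist())
E
python3 -c "
from h import *
plan([.44,-.12,.227],190,10)"
```

```text
[38.9, 35.5, -0.0] [-0.0, 0.0, -7.65]
[33.8, 40.4, -0.0] [-0.0, 0.0, -7.65]
[28.2, 44.6, -0.0] [-0.0, 0.0, -7.65]
[22.0, 47.9, -0.0] [-0.0, 0.0, -7.65]
[15.4, 50.4, -0.0] [-0.0, 0.0, -7.65]
[8.6, 52.0, -0.0] [-0.0, 0.0, -7.65]
[1.6, 52.7, -0.0] [-0.0, 0.0, -7.65]
[-5.4, 52.4, -0.0] [-0.0, 0.0, -7.65]
[-12.4, 51.2, -0.0] [-0.0, 0.0, -7.65]
[-19.1, 49.1, -0.0] [-0.0, 0.0, -7.65]
```

```bash
python3 -m crank '[{"dx":38.9,"dy":35.5,"wz":-7.65},{"dx":33.8,"dy":40.4,"wz":-7.65},{"dx":28.2,"dy":44.6,"wz":-7.65},{"dx":22,"dy":47.9,"wz":-7.65},{"dx":15.4,"dy":50.4,"wz":-7.65},{"dx":8.6,"dy":52,"wz":-7.65},{"dx":1.6,"dy":52.7,"wz":-7.65},{"dx":-5.4,"dy":52.4,"wz":-7.65},{"dx":-12.4,"dy":51.2,"wz":-7.65},{"dx":-19.1,"dy":49.1,"wz":-7.65}]'
python3 -m crank '[{},{}]'
python3 - <<'E'
from h import *
s=get_state(); print(s["tcp_pos"],s["eef_rot"],s["joints"].round(1),s["qd"].round(1))
im=optics.capture("wrist"); cv2.imwrite("pics/w1.png",im)
import pickle; pickle.dump(s,open("s1.pkl","wb"))
Z=dict(shield=0,shield_rib=.026,shield_edge=0,chassis=0,stop=.012,lap_front=.019,lap=.02)
for n in ["shield","shield_rib","shield_edge","chassis","stop","lap_front"]:
    for q in finder.place_of(n,"wrist")[:2]: print(n,np.round(q["centre"],1),round(q["conf"],2),onplane("wrist",q["centre"],Z[n],s).round(4))
E
```

```text
[ 0.26955851 -0.61881718  0.2265997 ] [1.79999627e+02 2.26909368e-03 1.13538290e+02] [-50.   20.5   0.7   0.  -70.1 -16.5] [ 0.   0.   0.1 -0.1  0.1 -0. ]validation failed for argument at $[0]...
validation failed for argument at $[0]...
```

View pics/w1.png

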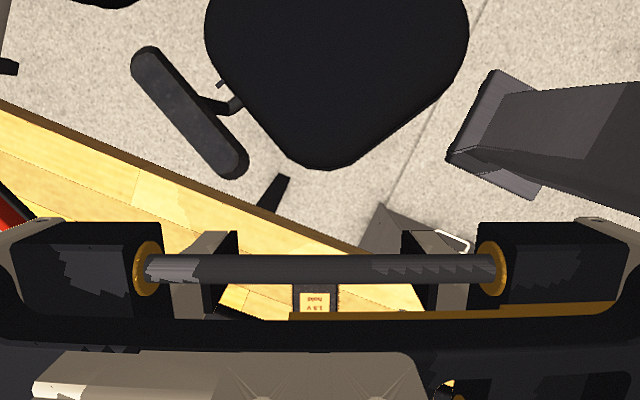

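The call was refused, probably because each row needs every key. The wrist picture shows the gripper filling rows below 215, so only what lies on the tool's −y side is visible. I'll aim at y≈−0.06 instead.

```bash
python3 -c "
from h import *
plan([.46,-.05,.25],190,10)"; python3 -m crank '[{"dx":0,"dy":0,"dz":0,"wx":0,"wy":0,"wz":0,"hand":100}]'; python3 -m crank --help | head -20
```

```text
[44.5, 40.2, -2.3] [0.0, -0.0, -7.65]
[38.8, 45.7, -2.3] [0.0, -0.0, -7.65]
[32.4, 50.5, -2.3] [0.0, -0.0, -7.65]
[25.4, 54.4, -2.3] [0.0, -0.0, -7.65]
[17.9, 57.3, -2.3] [0.0, -0.0, -7.65]
[10.1, 59.1, -2.3] [0.0, -0.0, -7.65]
[2.2, 59.9, -2.3] [0.0, -0.0, -7.65]
[-5.8, 59.7, -2.3] [0.0, -0.0, -7.65]
[-13.7, 58.4, -2.3] [0.0, -0.0, -7.65]
[-21.4, 56.1, -2.3] [0.0, -0.0, -7.65]
time_s: 1.48
tcp_pos: [0.2695, -0.6188, 0.2265]
eef_rot: [-180.0, -0.0, 113.5]
contact_force: [0.2, -0.9, 0.0]
gripper_width: 0.0876invalid input: not JSON, or not a number
```

All seven keys are needed in each row.

```bash
python3 -m crank '[{"dx":44.5,"dy":40.2,"dz":-2.3,"wx":0,"wy":0,"wz":-7.65,"hand":100},{"dx":38.8,"dy":45.7,"dz":-2.3,"wx":0,"wy":0,"wz":-7.65,"hand":100},{"dx":32.4,"dy":50.5,"dz":-2.3,"wx":0,"wy":0,"wz":-7.65,"hand":100},{"dx":25.4,"dy":54.4,"dz":-2.3,"wx":0,"wy":0,"wz":-7.65,"hand":100},{"dx":17.9,"dy":57.3,"dz":-2.3,"wx":0,"wy":0,"wz":-7.65,"hand":100},{"dx":10.1,"dy":59.1,"dz":-2.3,"wx":0,"wy":0,"wz":-7.65,"hand":100},{"dx":2.2,"dy":59.9,"dz":-2.3,"wx":0,"wy":0,"wz":-7.65,"hand":100},{"dx":-5.8,"dy":59.7,"dz":-2.3,"wx":0,"wy":0,"wz":-7.65,"hand":100},{"dx":-13.7,"dy":58.4,"dz":-2.3,"wx":0,"wy":0,"wz":-7.65,"hand":100},{"dx":-21.4,"dy":56.1,"dz":-2.3,"wx":0,"wy":0,"wz":-7.65,"hand":100}]'
python3 -m crank '[{"dx":0,"dy":0,"dz":0,"wx":0,"wy":0,"wz":0,"hand":100},{"dx":0,"dy":0,"dz":0,"wx":0,"wy":0,"wz":0,"hand":100}]'
python3 - <<'E'
from h import *
s=get_state(); print(s["tcp_pos"],s["eef_rot"],s["joints"].round(1),s["qd"].round(1))
im=optics.capture("wrist"); cv2.imwrite("pics/w2.png",im)
import pickle; pickle.dump(s,open("s2.pkl","wb"))
Z=dict(shield=0,shield_rib=.026,shield_edge=0,chassis=0,stop=.012,lap_front=.019,lap=.02)
for n in ["shield","shield_rib","shield_edge"]:
    for q in finder.place_of(n,"wrist")[:2]: print(n,np.round(q["centre"],1),round(q["conf"],2),onplane("wrist",q["centre"],Z[n],s).round(4))
m=finder.masks_of("shield","wrist"); print(m[0]["conf"],m[0]["rect"]); np.save("m2.npy",m[0]["mask"])
print(get_state()["time_s"])
E
```

```text
time_s: 2.72
tcp_pos: [0.4601, -0.0479, 0.2502]
eef_rot: [180.0, 0.1, -169.7]
contact_force: [1.5, 0.3, -0.0]
gripper_width: 0.0876
time_s: 2.98
tcp_pos: [0.4596, -0.0497, 0.2495]
eef_rot: [-180.0, -0.0, -169.9]
contact_force: [-1.0, 0.2, -0.3]
gripper_width: 0.0878
[ 0.45961408 -0.04968903  0.24951958] [-1.79999134e+02 -1.41038293e-02 -1.69932006e+02] [ 18.3  -0.9 -22.8  -0.  -68.1  -8.3] [-1.8 -0.2 -0.3  0.  -0.1 -0.1]
shield [311.7  88.2] 0.65 [ 0.4848 -0.1479  0.    ]
shield_edge [266.   87.1] 0.92 [ 0.5404 -0.1396  0.    ]
0.77 [314.8, 89.6, 96.1, 92.5]
3.225
```

View pics/w2.png

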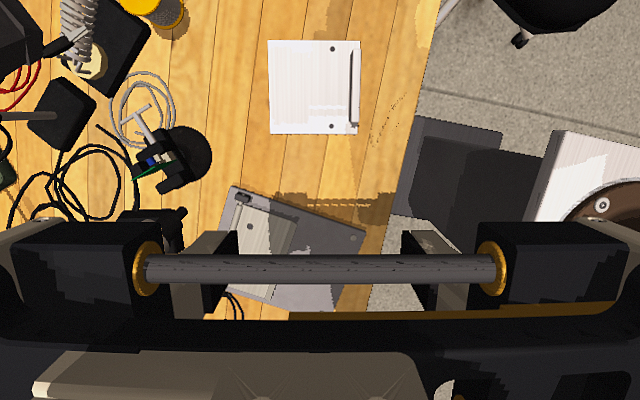

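The wrist picture shows the shield squarely at columns 268–361, rows 40–133. The rib is at the right (column ~354) and the plain edge at the left (~268). The chassis is partly visible at lower left around (285,240), turned by about 15° relative to the shield. Next I'll fit the shield pose.

Run:
```python
from h import *
import pickle
s=pickle.load(open("s2.pkl","rb")); im=cv2.imread("pics/w2.png"); m=np.load("m2.npy").astype(np.uint8)
r=cv2.minAreaRect(np.argwhere(m)[:,::-1].astype(np.float32)); print("mask rect",r)
# colour segmentation near the mask
hsv=cv2.cvtColor(im,cv2.COLOR_BGR2HSV)
w=((hsv[...,1]<60)&(hsv[...,2]>120)).astype(np.uint8)&cv2.dilate(m,np.ones((7,7)))
w=cv2.morphologyEx(w,cv2.MORPH_CLOSE,np.ones((15,15)))
n,l,st,_=cv2.connectedComponentsWithStats(w); k=1+np.argmax(st[1:,4]); print(st[k])
c=max(cv2.findContours((l==k).astype(np.uint8),0,1)[0],key=cv2.contourArea)[:,0].astype(float)
W=np.array([onplane("wrist",p,.004,s) for p in c])[:,:2]
rr=cv2.minAreaRect((W*1000).astype(np.float32)); print("world rect mm",rr); print(cv2.boxPoints(rr))
big=cv2.resize(im[20:150,250:380],None,fx=5,fy=5,interpolation=cv2.INTER_CUBIC); cv2.imwrite("pics/w2c.png",big[:,:]) if max(big.shape)<=800 else 0
print(big.shape)
```

```text
mask rect ((313.5, 87.5), (95.0, 93.0), 90.0)
[ 267   40   94   95 8541]
world rect mm ((481.881103515625, -148.13758850097656), (111.30994415283203, 109.95655059814453), 9.887455940246582)
[[ 417.61224  -103.532616]
 [ 436.4933   -211.85597 ]
 [ 546.14996  -192.74255 ]
 [ 527.2689    -84.419205]]
(650, 650, 3)
```

Run:
```python
from h import *
im=cv2.imread("pics/w2.png"); cv2.imwrite("pics/w2d.png",cv2.resize(im[25:145,250:380],None,fx=4.5,fy=4.5,interpolation=cv2.INTER_NEAREST))
```

```text
(no output)
```

View pics/w2d.png

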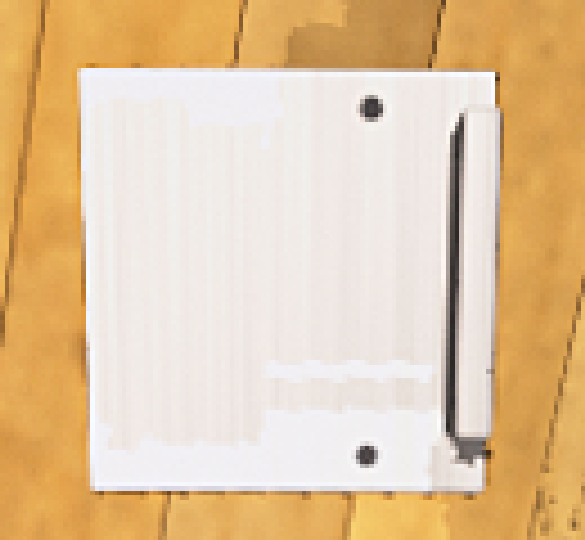

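Run:
```python
from h import *
import pickle
s=pickle.load(open("s2.pkl","rb"))
C=[(78,69),(495,72),(485,491),(91,491)]
P=np.array([onplane("wrist",(x/4.5-.5+250,y/4.5-.5+25),.004,s)[:2] for x,y in C]); print(P.round(4), P.mean(0))
L=(P[0]+P[3])/2-(P[1]+P[2])/2; print("x axis via mid",np.degrees(np.arctan2(L[1],L[0])),np.linalg.norm(L))
for i in range(4):
    d=P[(i+1)%4]-P[i]; print(np.degrees(np.arctan2(d[1],d[0])).round(2)%90,np.linalg.norm(d).round(4))
# rib top corners z=.036: 
R=[(464,110),(499,110),(494,437),(452,440)]
Q=np.array([onplane("wrist",(x/4.5-.5+250,y/4.5-.5+25),.036,s)[:2] for x,y in R]); print(Q.round(4),Q.mean(0)); d=Q[1]+Q[0]-Q[2]-Q[3]; print(np.degrees(np.arctan2(d[1],d[0]))%90)
```

```text
[[ 0.5463 -0.1929]
 [ 0.4382 -0.2112]
 [ 0.419  -0.1039]
 [ 0.5274 -0.0847]] [ 0.48272589 -0.14816955]
x axis via mid 9.806475656321885 0.10993748065131836
9.599999999999994 0.1097
10.14 0.109
10.01 0.1102
9.909999999999997 0.1098
[[ 0.4464 -0.1939]
 [ 0.438  -0.1954]
 [ 0.4235 -0.1187]
 [ 0.4339 -0.116 ]] [ 0.43546002 -0.15599851]
9.905627246280346
```

```bash
python3 -c "
from h import *
plan([.48,.15,.25],189.9,4)"
```

```text
[-13.7, 48.6, -0.1] [0.0, 0.0, 0.0]
[-13.7, 48.6, -0.1] [0.0, 0.0, 0.0]
[-13.7, 48.6, -0.1] [0.0, 0.0, 0.0]
[-13.7, 48.6, -0.1] [0.0, 0.0, 0.0]
```

```bash
python3 -m crank '[{"dx":-13.7,"dy":48.6,"dz":0,"wx":0,"wy":0,"wz":0,"hand":100},{"dx":-13.7,"dy":48.6,"dz":0,"wx":0,"wy":0,"wz":0,"hand":100},{"dx":-13.7,"dy":48.6,"dz":0,"wx":0,"wy":0,"wz":0,"hand":100},{"dx":-13.7,"dy":48.6,"dz":0,"wx":0,"wy":0,"wz":0,"hand":100},{"dx":0,"dy":0,"dz":0,"wx":0,"wy":0,"wz":0,"hand":100},{"dx":0,"dy":0,"dz":0,"wx":0,"wy":0,"wz":0,"hand":100}]'
python3 - <<'E'
from h import *
s=get_state(); print(s["tcp_pos"],s["eef_rot"],s["joints"].round(1),s["qd"].round(1))
im=optics.capture("wrist"); cv2.imwrite("pics/w3.png",im)
import pickle; pickle.dump(s,open("s3.pkl","wb"))
Z=dict(chassis=0,stop=.012,lap_front=.019)
for n in Z:
    for q in finder.place_of(n,"wrist")[:2]: print(n,np.round(q["centre"],1),round(q["conf"],2),onplane("wrist",q["centre"],Z[n],s).round(4))
E
```

```text
time_s: 3.98
tcp_pos: [0.4798, 0.1505, 0.2494]
eef_rot: [-180.0, -0.0, -170.0]
contact_force: [0.3, -0.4, -0.2]
gripper_width: 0.0876
[0.47981888 0.1504581  0.2493551 ] [-1.79983753e+02 -3.05791892e-02 -1.69990956e+02] [ 39.8   3.3 -18.5  -0.  -68.3 -29.8] [-0.9 -0.7 -0.3  0.1  0.  -0. ]
chassis [321.7 113.6] 0.97 [0.4874 0.08   0.    ]
stop [287.4 100.5] 0.84 [0.5308 0.072  0.012 ]
lap_front [319.8 110.5] 0.81 [0.4904 0.077  0.019 ]
```

View pics/w3.png

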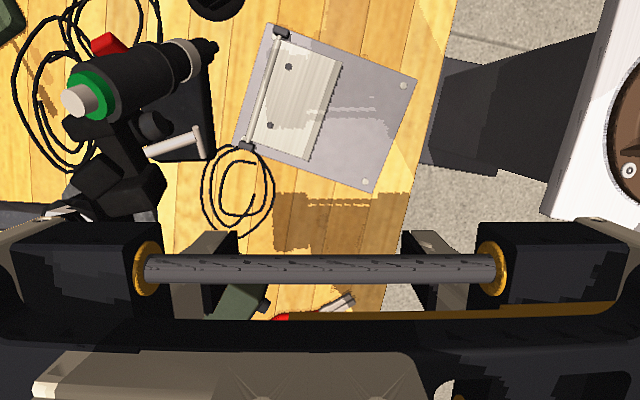

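The chassis is fully visible: front corners near (417,78) and (371,193), rear corners near (267,23) and (232,145). The lap plate lies across columns 250–340.

Run:
```python
from h import *
im=cv2.imread("pics/w3.png"); cv2.imwrite("pics/w3d.png",cv2.resize(im[15:201,225:425],None,fx=3.2,fy=3.2,interpolation=cv2.INTER_NEAREST))
```

```text
(no output)
```

View pics/w3d.png

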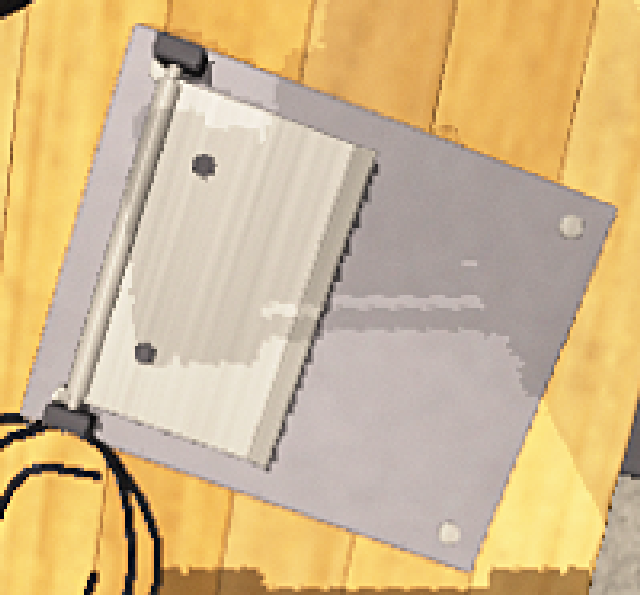

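Run:
```python
from h import *
import pickle
s=pickle.load(open("s3.pkl","rb"))
f=lambda p,z: onplane("wrist",(p[0]/3.2-.5+225,p[1]/3.2-.5+15),z,s)[:2]
C=[(135,24),(617,209),(472,570),(20,415)]
P=np.array([f(c,.012) for c in C]); c=P.mean(0); print(P.round(4),c)
for i in range(4):
    d=P[(i+1)%4]-P[i]; print(np.degrees(np.arctan2(d[1],d[0])).round(2)%90,np.linalg.norm(d).round(4))
L=P[0]+P[3]-P[1]-P[2]; M=P[0]+P[1]-P[2]-P[3]
a1=np.arctan2(L[1],L[0]); a2=np.arctan2(M[0],-M[1]); print(np.degrees([a1,a2]))
a=(a1*190+a2*150)/340; x=np.array([np.cos(a),np.sin(a)]); y=np.array([-x[1],x[0]])
print("stop",c+.045*x,"rib goal",c+(.045-.103)*x,"yaw",np.degrees(a))
for n,p,z in [("marks",(570,226),.012),("m2",(450,532),.012),("lapT",(377,155),.025),("lapB",(268,468),.025)]:
    q=f(p,z)-c; print(n,(q@x).round(4),(q@y).round(4))
```

```text
[[ 0.5677 -0.0105]
 [ 0.382   0.021 ]
 [ 0.4062  0.166 ]
 [ 0.5927  0.1357]] [0.48715047 0.07807093]
80.38 0.1883
80.55 0.147
80.77 0.1889
80.32 0.1483
[-9.42603762 -9.56900416]
stop [0.53153473 0.07065223] rib goal [0.42994408 0.08763282] yaw -9.489111095198828
marks -0.08 -0.0619
m2 -0.0802 0.0618
lapT -0.0032 -0.0587
lapB -0.0032 0.06
```

```bash
python3 -c "
from h import *
plan([.4353,-.1563,.05],189.9,7)"
```

```text
[13.8, -42.0, 28.5] [0.0, 0.0, 0.01]
[13.8, -42.0, 28.5] [0.0, 0.0, 0.01]
[13.8, -42.0, 28.5] [0.0, 0.0, 0.01]
[13.8, -42.0, 28.5] [0.0, 0.0, 0.01]
[13.8, -42.0, 28.5] [0.0, 0.0, 0.01]
[13.8, -42.0, 28.5] [0.0, 0.0, 0.01]
[13.8, -42.0, 28.5] [0.0, 0.0, 0.01]
```

```bash
python3 -m crank '[{"dx":13.8,"dy":-42,"dz":28.5,"wx":0,"wy":0,"wz":0,"hand":100},{"dx":13.8,"dy":-42,"dz":28.5,"wx":0,"wy":0,"wz":0,"hand":100},{"dx":13.8,"dy":-42,"dz":28.5,"wx":0,"wy":0,"wz":0,"hand":100},{"dx":13.8,"dy":-42,"dz":28.5,"wx":0,"wy":0,"wz":0,"hand":100},{"dx":13.8,"dy":-42,"dz":28.5,"wx":0,"wy":0,"wz":0,"hand":100},{"dx":13.8,"dy":-42,"dz":28.5,"wx":0,"wy":0,"wz":0,"hand":100},{"dx":13.8,"dy":-42,"dz":28.5,"wx":0,"wy":0,"wz":0,"hand":100},{"dx":0,"dy":0,"dz":0,"wx":0,"wy":0,"wz":0,"hand":100},{"dx":0,"dy":0,"dz":0,"wx":0,"wy":0,"wz":0,"hand":100}]'
python3 - <<'E'
from h import *
s=get_state(); print(s["tcp_pos"],s["eef_rot"],s["joints"].round(1))
im=optics.capture("wrist"); cv2.imwrite("pics/w4.png",im)
plan([.4353,-.1563,.008],189.9,3,s)
a=np.radians(9.9);x=np.array([np.cos(a),np.sin(a),0])
E
```

```text
time_s: 5.3
tcp_pos: [0.4361, -0.1558, 0.0504]
eef_rot: [-180.0, 0.0, -170.1]
contact_force: [0.4, -0.4, 0.3]
gripper_width: 0.0879
[ 0.4360599  -0.15584365  0.05035385] [-1.79989999e+02  1.93736599e-02 -1.70058180e+02] [  4.8  12.2 -38.4   0.  -39.3   5.1]
[0.3, -0.1, 14.1] [-0.0, 0.01, 0.01]
[0.3, -0.1, 14.1] [-0.0, 0.01, 0.01]
[0.3, -0.1, 14.1] [-0.0, 0.01, 0.01]
```

View pics/w4.png

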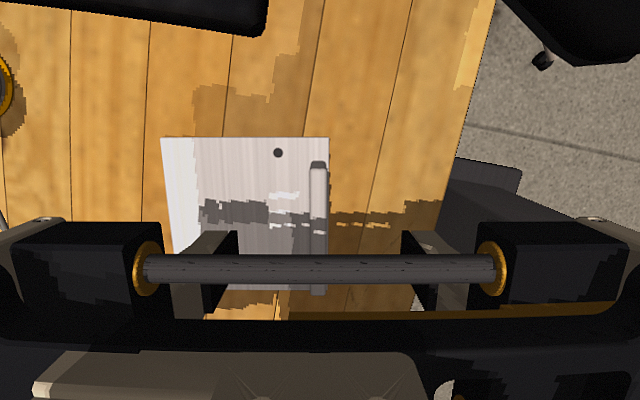

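The rib (column ~319, rows 160–293) is centred between the fingers. I'll descend and grip.

```bash
python3 -m crank '[{"dx":0.3,"dy":0,"dz":14,"wx":0,"wy":0,"wz":0,"hand":100},{"dx":0.3,"dy":0,"dz":14,"wx":0,"wy":0,"wz":0,"hand":100},{"dx":0,"dy":0,"dz":14,"wx":0,"wy":0,"wz":0,"hand":100},{"dx":0,"dy":0,"dz":0,"wx":0,"wy":0,"wz":0,"hand":100}]' 40 && python3 -m crank '[{"dx":0,"dy":0,"dz":0,"wx":0,"wy":0,"wz":0,"hand":0},{"dx":0,"dy":0,"dz":0,"wx":0,"wy":0,"wz":0,"hand":0},{"dx":0,"dy":0,"dz":0,"wx":0,"wy":0,"wz":0,"hand":0},{"dx":0,"dy":0,"dz":0,"wx":0,"wy":0,"wz":0,"hand":0},{"dx":0,"dy":0,"dz":0,"wx":0,"wy":0,"wz":0,"hand":0},{"dx":0,"dy":0,"dz":0,"wx":0,"wy":0,"wz":0,"hand":0}]' 40
```

```text
time_s: 5.85
tcp_pos: [0.4356, -0.1546, 0.0082]
eef_rot: [-180.0, -0.0, -169.9]
contact_force: [-0.7, -0.2, -0.3]
gripper_width: 0.0875
time_s: 6.6
tcp_pos: [0.4354, -0.1554, 0.008]
eef_rot: [180.0, -0.0, -170.0]
contact_force: [-0.3, -0.2, 0.5]
gripper_width: 0.0332
```

```bash
python3 -m crank '[{"dx":0,"dy":0,"dz":0,"wx":0,"wy":0,"wz":0,"hand":0},{"dx":0,"dy":0,"dz":0,"wx":0,"wy":0,"wz":0,"hand":0},{"dx":0,"dy":0,"dz":0,"wx":0,"wy":0,"wz":0,"hand":0},{"dx":0,"dy":0,"dz":0,"wx":0,"wy":0,"wz":0,"hand":0},{"dx":0,"dy":0,"dz":0,"wx":0,"wy":0,"wz":0,"hand":0}]'; python3 -c "
from h import *
s=get_state(); print(s['tcp_pos'],s['eef_rot'],s['contact_force'],s['gripper_width'])"
```

```text
time_s: 7.22
tcp_pos: [0.4354, -0.1554, 0.0081]
eef_rot: [180.0, 0.0, -170.0]
contact_force: [0.1, 0.5, -0.2]
gripper_width: 0.0098
[ 0.43542604 -0.15536391  0.00806688] [ 1.79999481e+02  3.37887580e-03 -1.69964458e+02] [ 0.12235609  0.49903175 -0.17684779] 0.009811791018460575
```

Gripped: the opening reads 9.8 mm on the 10 mm rib. I'll lift and verify.

```bash
python3 -m crank '[{"dx":0,"dy":0,"dz":-15,"wx":0,"wy":0,"wz":0,"hand":0},{"dx":0,"dy":0,"dz":-25,"wx":0,"wy":0,"wz":0,"hand":0},{"dx":0,"dy":0,"dz":-30,"wx":0,"wy":0,"wz":0,"hand":0},{"dx":0,"dy":0,"dz":0,"wx":0,"wy":0,"wz":0,"hand":0}]'
cat >> h.py <<'E'
CH=np.array([.4872,.0781,.012]); CY=-9.5; OFF=np.array([-.103+.0003,.0009,.008])
def goal(e,y,h,th):
    """TCP pose for shield edge at chassis-frame (e from centre, y, height above top), nose-down th deg"""
    Rc=Ro.from_euler("z",CY,degrees=True); Rs=Rc*Ro.from_euler("y",th,degrees=True)
    p=CH+Rc.apply([e,y,h])+Rs.apply(OFF)
    return p, Rs*Ro.from_euler("xz",[180,180],degrees=True)
def planR(p,Rt,n,s=None,p0=None,R0=None):
    s=s or get_state()
    p0=np.array(s["tcp_pos"]) if p0 is None else p0
    R0=Ro.from_euler("xyz",s["eef_rot"],degrees=True) if R0 is None else R0
    w=(R0.inv()*Rt).as_rotvec(degrees=True)/n; d=(p-p0)/n
    print("to",p.round(4),"r",np.hypot(*p[:2]).round(3))
    for i in range(n):
        a=(R0*Ro.from_rotvec(w*i,degrees=True)).inv().apply(d*1000).round(1)
        print('{"dx":%g,"dy":%g,"dz":%g,"wx":%.2f,"wy":%.2f,"wz":%.2f,"hand":0}'%(*a,*w))
def edge(s=None):
    s=s or get_state(); R=Ro.from_euler("xyz",s["eef_rot"],degrees=True)
    Rs=R*Ro.from_euler("xz",[180,180],degrees=True).inv()
    E=np.array(s["tcp_pos"])-Rs.apply(OFF); Rc=Ro.from_euler("z",CY,degrees=True)
    q=Rc.inv().apply(E-CH)*1000; rel=(Rc.inv()*Rs).as_rotvec(degrees=True)
    print("t",round(s["time_s"],2),"edge rel stop mm",(q-[45,0,0]).round(1),"rot",rel.round(2),"F",np.round(s["contact_force"],1),"Fc",Rc.inv().apply(s["contact_force"]).round(1),"w",round(s["gripper_width"],4),"tcp",np.round(s["tcp_pos"],4))
E
python3 - <<'E'
from h import *
edge(); planR(*goal(-.018,0,.025,10),7)
E
```

```text
time_s: 7.72
tcp_pos: [0.4368, -0.1553, 0.08]
eef_rot: [-180.0, 0.2, -169.9]
contact_force: [-0.3, 0.2, -1.3]
gripper_width: 0.0098
t 7.72 edge rel stop mm [  40.9 -205.    60.4] rot [ 1.000e-02 -2.300e-01  1.955e+01] F [-0.3  0.2 -1.3] Fc [-0.4  0.2 -1.3] w 0.0098 tcp [ 0.4368 -0.1553  0.08  ]
to [0.3712 0.0984 0.0627] r 0.384
{"dx":2.9,"dy":37.3,"dz":2.4,"wx":-0.24,"wy":1.45,"wz":2.79,"hand":0}
{"dx":4.6,"dy":37.1,"dz":2.7,"wx":-0.24,"wy":1.45,"wz":2.79,"hand":0}
{"dx":6.4,"dy":36.9,"dz":3,"wx":-0.24,"wy":1.45,"wz":2.79,"hand":0}
{"dx":8.1,"dy":36.5,"dz":3.3,"wx":-0.24,"wy":1.45,"wz":2.79,"hand":0}
{"dx":9.8,"dy":36,"dz":3.7,"wx":-0.24,"wy":1.45,"wz":2.79,"hand":0}
{"dx":11.4,"dy":35.5,"dz":4.1,"wx":-0.24,"wy":1.45,"wz":2.79,"hand":0}
{"dx":13,"dy":34.9,"dz":4.6,"wx":-0.24,"wy":1.45,"wz":2.79,"hand":0}
```

```bash
python3 -m crank '[{"dx":2.9,"dy":37.3,"dz":2.4,"wx":-0.24,"wy":1.45,"wz":2.79,"hand":0},{"dx":4.6,"dy":37.1,"dz":2.7,"wx":-0.24,"wy":1.45,"wz":2.79,"hand":0},{"dx":6.4,"dy":36.9,"dz":3,"wx":-0.24,"wy":1.45,"wz":2.79,"hand":0},{"dx":8.1,"dy":36.5,"dz":3.3,"wx":-0.24,"wy":1.45,"wz":2.79,"hand":0},{"dx":9.8,"dy":36,"dz":3.7,"wx":-0.24,"wy":1.45,"wz":2.79,"hand":0},{"dx":11.4,"dy":35.5,"dz":4.1,"wx":-0.24,"wy":1.45,"wz":2.79,"hand":0},{"dx":13,"dy":34.9,"dz":4.6,"wx":-0.24,"wy":1.45,"wz":2.79,"hand":0},{"dx":0,"dy":0,"dz":0,"wx":0,"wy":0,"wz":0,"hand":0},{"dx":0,"dy":0,"dz":0,"wx":0,"wy":0,"wz":0,"hand":0}]'
python3 - <<'E'
from h import *
s=get_state(); edge(s); print(s["joints"].round(1))
cv2.imwrite("pics/w5.png",optics.capture("wrist"))
cv2.imwrite("pics/t5.png",cv2.resize(optics.capture("top")[150:290,220:420],None,fx=4,fy=4,interpolation=cv2.INTER_CUBIC))
cv2.imwrite("pics/s5.png",cv2.resize(optics.capture("scene")[150:290,220:420],None,fx=4,fy=4,interpolation=cv2.INTER_CUBIC))
planR(*goal(-.012,0,.003,10),3)
E
```

```text
time_s: 8.85
tcp_pos: [0.3693, 0.0979, 0.0604]
eef_rot: [-179.9, -10.3, 170.5]
contact_force: [0.6, 0.3, -1.8]
gripper_width: 0.0101
t 8.85 edge rel stop mm [-64.9  -0.9  22.2] rot [-0.13 10.29  0.  ] F [ 0.6  0.3 -1.8] Fc [ 0.5  0.4 -1.8] w 0.0101 tcp [0.3693 0.0979 0.0604]
[ 36.5  10.2 -36.4  -9.4 -51.  -39.6]
to [0.3771 0.0974 0.0407] r 0.39
{"dx":-3.6,"dy":0.4,"dz":6.2,"wx":-0.03,"wy":-0.08,"wz":-0.03,"hand":0}
{"dx":-3.6,"dy":0.4,"dz":6.2,"wx":-0.03,"wy":-0.08,"wz":-0.03,"hand":0}
{"dx":-3.6,"dy":0.4,"dz":6.2,"wx":-0.03,"wy":-0.08,"wz":-0.03,"hand":0}
```

View pics/w5.png

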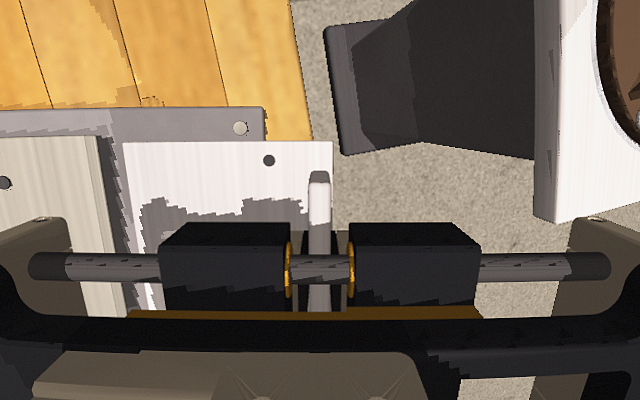

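View pics/t5.png

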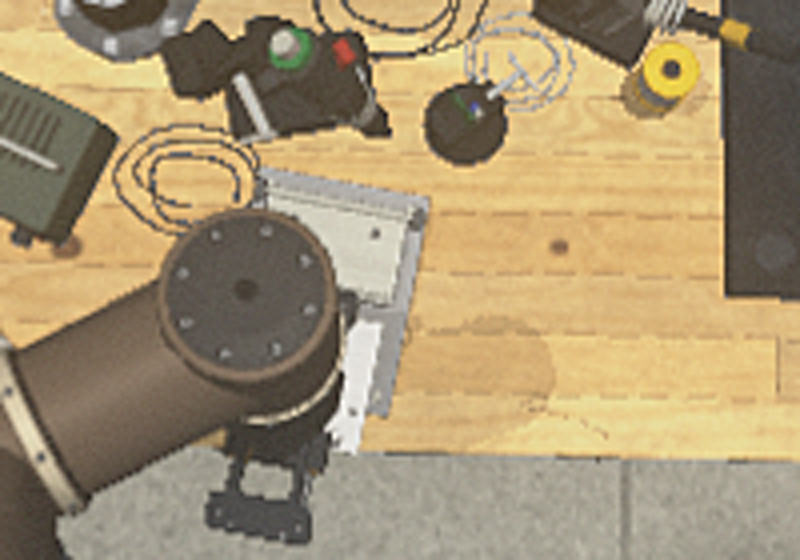

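View pics/s5.png

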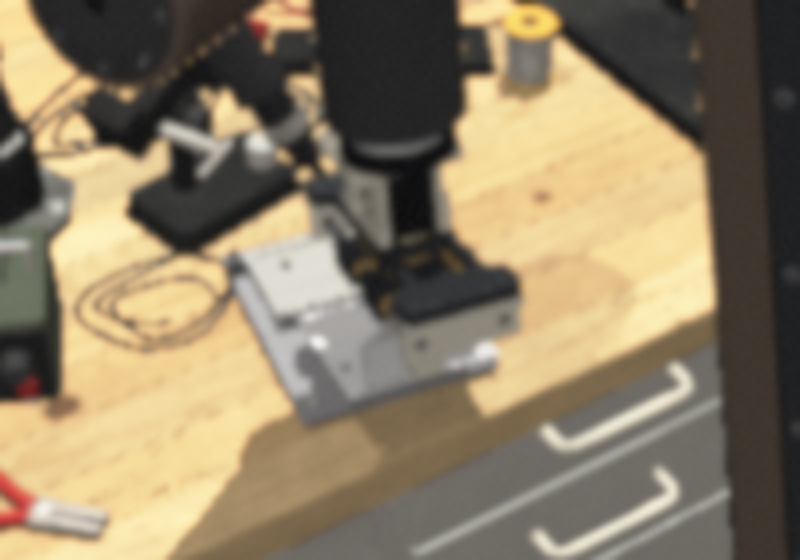

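The wrist picture shows the shield edge (top side at row ~143) parallel to the chassis's side (row ~110), with the lap lip just left of the shield at column ~110. The scene picture agrees. I'll descend to the lip entry, nose down.

```bash
python3 -m crank '[{"dx":-3.6,"dy":0.4,"dz":6.2,"wx":0,"wy":0,"wz":0,"hand":0},{"dx":-3.6,"dy":0.4,"dz":6.2,"wx":0,"wy":0,"wz":0,"hand":0},{"dx":-3.6,"dy":0.4,"dz":6.2,"wx":0,"wy":0,"wz":0,"hand":0},{"dx":0,"dy":0,"dz":0,"wx":0,"wy":0,"wz":0,"hand":0}]'
python3 - <<'E'
from h import *
import pickle
s=get_state(); edge(s); pickle.dump(s,open("s6.pkl","wb"))
im=optics.capture("wrist"); cv2.imwrite("pics/w6.png",im)
# overlay predictions
Rc=Ro.from_euler("z",CY,degrees=True)
R=Ro.from_euler("xyz",s["eef_rot"],degrees=True); Rs=R*Ro.from_euler("xz",[180,180],degrees=True).inv()
E=s["tcp_pos"]-Rs.apply(OFF)
sh=[E+Rs.apply(v) for v in [(0,-.055,.004),(-.11,-.055,.004),(-.108,-.04,.036),(-.098,-.04,.036)]]
ch=[CH+Rc.apply(v) for v in [(-.095,-.075,0),(.095,-.075,0),(-.08,-.062,0),(-.004,-.06,.013)]]
for P,col in((sh,(0,0,255)),(ch,(0,200,0))):
    for u in proj("wrist",np.array(P),s): cv2.drawMarker(im,tuple(int(round(v)) for v in u),col,cv2.MARKER_CROSS,9,1)
cv2.imwrite("pics/w6o.png",cv2.resize(im[80:260,60:400],None,fx=2.3,fy=2.3,interpolation=cv2.INTER_NEAREST))
planR(*goal(.010,0,.0015,10),4)
E
```

```text
time_s: 9.5
tcp_pos: [0.3771, 0.0979, 0.0401]
eef_rot: [-179.9, -10.3, 170.4]
contact_force: [0.3, -0.3, -1.4]
gripper_width: 0.0098
t 9.5 edge rel stop mm [-57.3   0.3   1.9] rot [-0.13 10.3  -0.08] F [ 0.3 -0.3 -1.4] Fc [ 0.3 -0.2 -1.4] w 0.0098 tcp [0.3771 0.0979 0.0401]
to [0.3988 0.0938 0.0392] r 0.41
{"dx":-5.5,"dy":-0.2,"dz":-0.7,"wx":-0.03,"wy":-0.07,"wz":-0.02,"hand":0}
{"dx":-5.5,"dy":-0.2,"dz":-0.7,"wx":-0.03,"wy":-0.07,"wz":-0.02,"hand":0}
{"dx":-5.5,"dy":-0.2,"dz":-0.7,"wx":-0.03,"wy":-0.07,"wz":-0.02,"hand":0}
{"dx":-5.5,"dy":-0.2,"dz":-0.7,"wx":-0.03,"wy":-0.07,"wz":-0.02,"hand":0}
```

View pics/w6o.png

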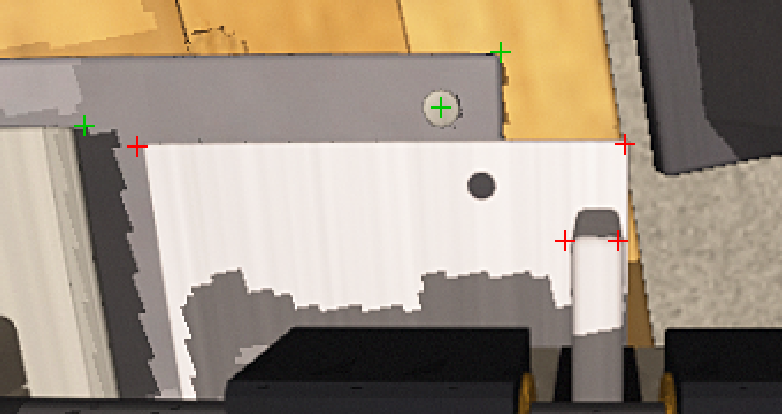

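The overlay agrees to 1–2 mm: the red shield corners and green chassis points land on the picture. I'll slide the nose under the lip.

```bash
python3 -m crank '[{"dx":-5.5,"dy":0,"dz":-0.7,"wx":0,"wy":0,"wz":0,"hand":0},{"dx":-5.5,"dy":0,"dz":-0.7,"wx":0,"wy":0,"wz":0,"hand":0},{"dx":-5.5,"dy":0,"dz":-0.7,"wx":0,"wy":0,"wz":0,"hand":0},{"dx":-5.5,"dy":0,"dz":-0.7,"wx":0,"wy":0,"wz":0,"hand":0},{"dx":0,"dy":0,"dz":0,"wx":0,"wy":0,"wz":0,"hand":0}]'
python3 - <<'E'
from h import *
s=get_state(); edge(s)
planR(*goal(.012,.0007,.0015,0),5)
E
```

```text
time_s: 10.18
tcp_pos: [0.3995, 0.0946, 0.0396]
eef_rot: [-179.9, -10.2, 170.4]
contact_force: [-0.1, 0.0, -0.9]
gripper_width: 0.0098
t 10.18 edge rel stop mm [-34.5   0.7   1.4] rot [-0.07 10.24 -0.07] F [-0.1  0.  -0.9] Fc [-0.1  0.  -0.9] w 0.0098 tcp [0.3995 0.0946 0.0396]
to [0.398  0.0946 0.0215] r 0.409
{"dx":-0.3,"dy":-0,"dz":3.6,"wx":-0.01,"wy":-2.05,"wz":-0.01,"hand":0}
{"dx":-0.2,"dy":-0,"dz":3.6,"wx":-0.01,"wy":-2.05,"wz":-0.01,"hand":0}
{"dx":-0.1,"dy":-0,"dz":3.6,"wx":-0.01,"wy":-2.05,"wz":-0.01,"hand":0}
{"dx":0,"dy":-0,"dz":3.6,"wx":-0.01,"wy":-2.05,"wz":-0.01,"hand":0}
{"dx":0.2,"dy":-0,"dz":3.6,"wx":-0.01,"wy":-2.05,"wz":-0.01,"hand":0}
```

```bash
python3 -m crank '[{"dx":-0.3,"dy":0,"dz":3.3,"wx":0,"wy":-1.85,"wz":0,"hand":0},{"dx":-0.2,"dy":0,"dz":3.3,"wx":0,"wy":-1.85,"wz":0,"hand":0},{"dx":-0.1,"dy":0,"dz":3.3,"wx":0,"wy":-1.85,"wz":0,"hand":0},{"dx":0,"dy":0,"dz":3.3,"wx":0,"wy":-1.85,"wz":0,"hand":0},{"dx":0.2,"dy":0,"dz":3.3,"wx":0,"wy":-1.85,"wz":0,"hand":0},{"dx":0,"dy":0,"dz":0,"wx":0,"wy":0,"wz":0,"hand":0},{"dx":0,"dy":0,"dz":0,"wx":0,"wy":0,"wz":0,"hand":0}]'
python3 - <<'E'
from h import *
s=get_state(); edge(s); print(s["joints"].round(1))
im=optics.capture("wrist"); cv2.imwrite("pics/w7.png",im)
print(s["moment"].round(2))
planR(*goal(.035,.0007,.001,1),5)
E
```

```text
time_s: 11.05
tcp_pos: [0.3979, 0.0951, 0.0234]
eef_rot: [-179.9, -1.0, 170.5]
contact_force: [-0.2, 0.0, -0.1]
gripper_width: 0.0097
t 11.05 edge rel stop mm [-33.4   1.1   1.6] rot [-0.05  1.   -0.02] F [-0.2  0.  -0.1] Fc [-0.2 -0.  -0.1] w 0.0097 tcp [0.3979 0.0951 0.0234]
[ 40.6  11.  -45.3  -1.3 -34.4 -49.1]
[0.07 0.01 0.03]
to [0.4208 0.0908 0.0228] r 0.431
{"dx":-4.6,"dy":-0.1,"dz":0,"wx":-0.01,"wy":0.00,"wz":-0.01,"hand":0}
{"dx":-4.6,"dy":-0.1,"dz":0,"wx":-0.01,"wy":0.00,"wz":-0.01,"hand":0}
{"dx":-4.6,"dy":-0.1,"dz":0,"wx":-0.01,"wy":0.00,"wz":-0.01,"hand":0}
{"dx":-4.6,"dy":-0.1,"dz":0,"wx":-0.01,"wy":0.00,"wz":-0.01,"hand":0}
{"dx":-4.6,"dy":-0.1,"dz":0,"wx":-0.01,"wy":0.00,"wz":-0.01,"hand":0}
```

View pics/w7.png

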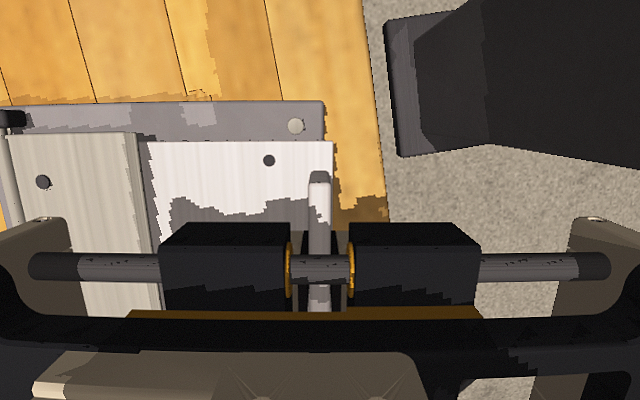

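The wrist picture shows the plate's plain edge hidden under the lap lip (column ~145), and the lap looks shut. I'll slide forward.

```bash
python3 -m crank '[{"dx":-4.6,"dy":-0.1,"dz":0,"wx":0,"wy":0,"wz":0,"hand":0},{"dx":-4.6,"dy":-0.1,"dz":0,"wx":0,"wy":0,"wz":0,"hand":0},{"dx":-4.6,"dy":-0.1,"dz":0,"wx":0,"wy":0,"wz":0,"hand":0},{"dx":-4.6,"dy":-0.1,"dz":0,"wx":0,"wy":0,"wz":0,"hand":0},{"dx":-4.6,"dy":0,"dz":0,"wx":0,"wy":0,"wz":0,"hand":0},{"dx":0,"dy":0,"dz":0,"wx":0,"wy":0,"wz":0,"hand":0}]'
python3 - <<'E'
from h import *
s=get_state(); edge(s); print(s["moment"].round(2))
planR(*goal(.045,.0007,.000,0),4)
E
```

```text
time_s: 11.85
tcp_pos: [0.4206, 0.0906, 0.0227]
eef_rot: [-179.9, -1.0, 170.4]
contact_force: [-0.7, 0.3, -0.8]
gripper_width: 0.0098
t 11.85 edge rel stop mm [-10.2   0.3   0.9] rot [-0.07  0.99 -0.06] F [-0.7  0.3 -0.8] Fc [-0.8  0.2 -0.8] w 0.0098 tcp [0.4206 0.0906 0.0227]
[0.06 0.15 0.01]
to [0.4306 0.0892 0.02  ] r 0.44
{"dx":-2.5,"dy":0.1,"dz":0.6,"wx":-0.02,"wy":-0.25,"wz":-0.02,"hand":0}
{"dx":-2.5,"dy":0.1,"dz":0.6,"wx":-0.02,"wy":-0.25,"wz":-0.02,"hand":0}
{"dx":-2.5,"dy":0.1,"dz":0.7,"wx":-0.02,"wy":-0.25,"wz":-0.02,"hand":0}
{"dx":-2.5,"dy":0.1,"dz":0.7,"wx":-0.02,"wy":-0.25,"wz":-0.02,"hand":0}
```

```bash
python3 -m crank '[{"dx":-2,"dy":0.1,"dz":0.5,"wx":0,"wy":-0.25,"wz":0,"hand":0},{"dx":-2,"dy":0.1,"dz":0.5,"wx":0,"wy":-0.25,"wz":0,"hand":0},{"dx":-2,"dy":0.1,"dz":0.5,"wx":0,"wy":-0.25,"wz":0,"hand":0},{"dx":0,"dy":0,"dz":0.4,"wx":0,"wy":-0.25,"wz":0,"hand":0},{"dx":0,"dy":0,"dz":0,"wx":0,"wy":0,"wz":0,"hand":0}]'
python3 -c "
from h import *
s=get_state(); edge(s); print(s['moment'].round(2))"
python3 -m crank '[{"dx":-1,"dy":0,"dz":0,"wx":0,"wy":0,"wz":0,"hand":0},{"dx":-1,"dy":0,"dz":0,"wx":0,"wy":0,"wz":0,"hand":0},{"dx":0,"dy":0,"dz":0,"wx":0,"wy":0,"wz":0,"hand":0}]'
python3 -c "
from h import *
s=get_state(); edge(s); print(s['moment'].round(2))"
```

```text
time_s: 12.48
tcp_pos: [0.426, 0.0899, 0.0207]
eef_rot: [-179.9, 0.0, 170.5]
contact_force: [0.8, 0.4, -0.6]
gripper_width: 0.0098
t 12.47 edge rel stop mm [-4.6  0.5  0.8] rot [-0.08 -0.   -0.03] F [ 0.8  0.4 -0.6] Fc [ 0.7  0.5 -0.6] w 0.0098 tcp [0.426  0.0899 0.0207]
[0.03 0.12 0.01]
time_s: 12.85
tcp_pos: [0.4283, 0.0896, 0.0208]
eef_rot: [-179.9, 0.0, 170.5]
contact_force: [0.0, -0.2, -0.7]
gripper_width: 0.0097
t 12.85 edge rel stop mm [-2.3  0.7  0.9] rot [-0.07 -0.02 -0.05] F [ 0.  -0.2 -0.7] Fc [ 0.1 -0.2 -0.7] w 0.0097 tcp [0.4283 0.0896 0.0208]
[0.   0.17 0.02]
```

Now 1 mm steps until the stop pushes back.

```bash
python3 -m crank '[{"dx":-1,"dy":0,"dz":0,"wx":0,"wy":0,"wz":0,"hand":0},{"dx":-1,"dy":0,"dz":0,"wx":0,"wy":0,"wz":0,"hand":0},{"dx":0,"dy":0,"dz":0,"wx":0,"wy":0,"wz":0,"hand":0}]'
python3 -c "
from h import *
s=get_state(); edge(s); print(s['moment'].round(2))"
python3 -m crank '[{"dx":-1,"dy":0,"dz":0,"wx":0,"wy":0,"wz":0,"hand":0},{"dx":0,"dy":0,"dz":0,"wx":0,"wy":0,"wz":0,"hand":0}]'
python3 -c "
from h import *
s=get_state(); edge(s); print(s['moment'].round(2))"
```

```text
time_s: 13.22
tcp_pos: [0.4303, 0.0893, 0.0208]
eef_rot: [-179.9, 0.0, 170.5]
contact_force: [-0.8, -0.1, -1.1]
gripper_width: 0.0097
t 13.22 edge rel stop mm [-0.3  0.7  0.8] rot [-0.07 -0.02 -0.04] F [-0.8 -0.1 -1.1] Fc [-0.8 -0.2 -1.1] w 0.0097 tcp [0.4303 0.0893 0.0208]
[ 0.06  0.1  -0.04]
time_s: 13.48
tcp_pos: [0.4312, 0.0891, 0.0208]
eef_rot: [-179.9, 0.0, 170.5]
contact_force: [0.4, 0.5, -1.6]
gripper_width: 0.0096
t 13.47 edge rel stop mm [0.7 0.7 0.9] rot [-0.07 -0.02 -0.04] F [ 0.4  0.5 -1.6] Fc [ 0.3  0.6 -1.6] w 0.0096 tcp [0.4312 0.0891 0.0208]
[-0.01  0.04  0.04]
```

```bash
python3 -m crank '[{"dx":-1,"dy":0,"dz":0,"wx":0,"wy":0,"wz":0,"hand":0},{"dx":0,"dy":0,"dz":0,"wx":0,"wy":0,"wz":0,"hand":0}]'
python3 -c "
from h import *
s=get_state(); edge(s); print(s['moment'].round(2))"
python3 -m crank '[{"dx":-1,"dy":0,"dz":0,"wx":0,"wy":0,"wz":0,"hand":0},{"dx":0,"dy":0,"dz":0,"wx":0,"wy":0,"wz":0,"hand":0}]'
python3 -c "
from h import *
s=get_state(); edge(s); print(s['moment'].round(2)); cv2.imwrite('pics/w8.png',optics.capture('wrist'))"
```

```text
time_s: 13.72
tcp_pos: [0.4318, 0.0888, 0.0207]
eef_rot: [-179.9, -0.0, 170.4]
contact_force: [-1.7, 1.4, 0.2]
gripper_width: 0.0096
t 13.72 edge rel stop mm [1.3 0.4 0.7] rot [-0.09  0.02 -0.05] F [-1.7  1.4  0.2] Fc [-2.   1.1  0.2] w 0.0096 tcp [0.4318 0.0888 0.0207]
[ 0.44  0.9  -0.04]
time_s: 13.98
tcp_pos: [0.4318, 0.0885, 0.0205]
eef_rot: [-179.9, -0.1, 170.4]
contact_force: [-6.7, 3.7, 1.1]
gripper_width: 0.0097
t 13.97 edge rel stop mm [1.4 0.1 0.3] rot [-0.12  0.1  -0.08] F [-6.7  3.7  1.1] Fc [-7.3  2.5  1.1] w 0.0097 tcp [0.4318 0.0885 0.0205]
[1.56 2.61 0.05]
```

View pics/w8.png

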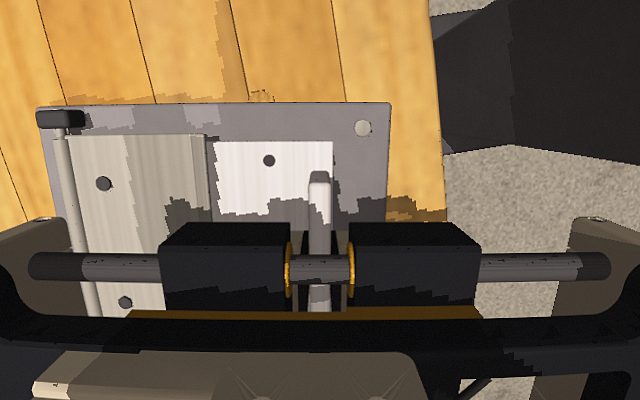

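Contact: about 7 N against the stop with the estimated edge at +1.3 mm, within calibration error. The picture shows the lap level with its lip at column ~210, and the plate square. I'll ease the forward push slightly and press down.

```bash
python3 -m crank '[{"dx":0.5,"dy":0,"dz":0.7,"wx":0,"wy":0,"wz":0,"hand":0},{"dx":0,"dy":0,"dz":0.7,"wx":0,"wy":0,"wz":0,"hand":0},{"dx":0,"dy":0,"dz":0,"wx":0,"wy":0,"wz":0,"hand":0},{"dx":0,"dy":0,"dz":0,"wx":0,"wy":0,"wz":0,"hand":0}]'
python3 -c "
from h import *
s=get_state(); edge(s); print(s['moment'].round(2))"
```

```text
time_s: 14.52
tcp_pos: [0.4318, 0.0885, 0.02]
eef_rot: [-179.9, -0.0, 170.5]
contact_force: [-9.6, 1.7, 14.8]
gripper_width: 0.0099
t 14.53 edge rel stop mm [ 1.3  0.2 -0.1] rot [-0.11  0.05 -0.04] F [-9.6  1.7 14.8] Fc [-9.7  0.1 14.8] w 0.0099 tcp [0.4318 0.0885 0.02  ]
[ 0.73  3.53 -0.05]
```

```bash
python3 -m crank '[{"dx":0.6,"dy":0,"dz":-0.3,"wx":0,"wy":0,"wz":0,"hand":0},{"dx":0,"dy":0,"dz":0,"wx":0,"wy":0,"wz":0,"hand":0},{"dx":0,"dy":0,"dz":0,"wx":0,"wy":0,"wz":0,"hand":0},{"dx":0,"dy":0,"dz":0,"wx":0,"wy":0,"wz":0,"hand":0}]'
python3 -c "
from h import *
s=get_state(); edge(s); print(s['moment'].round(2))"
python3 -m crank '[{"dx":0,"dy":0,"dz":0,"wx":0,"wy":0,"wz":0,"hand":0},{"dx":0,"dy":0,"dz":0,"wx":0,"wy":0,"wz":0,"hand":0},{"dx":0,"dy":0,"dz":0,"wx":0,"wy":0,"wz":0,"hand":0},{"dx":0,"dy":0,"dz":0,"wx":0,"wy":0,"wz":0,"hand":0}]'
python3 -c "
from h import *
s=get_state(); edge(s); print(s['moment'].round(2))
cv2.imwrite('pics/s9.png',cv2.resize(optics.capture('scene')[150:290,220:420],None,fx=4,fy=4,interpolation=cv2.INTER_CUBIC))
cv2.imwrite('pics/w9.png',optics.capture('wrist'))
"
```

```text
time_s: 15.02
tcp_pos: [0.4318, 0.0887, 0.02]
eef_rot: [-179.9, -0.0, 170.5]
contact_force: [-5.0, -0.6, 8.3]
gripper_width: 0.0099
t 15.03 edge rel stop mm [1.3 0.3 0. ] rot [-0.1   0.01 -0.04] F [-5.  -0.6  8.3] Fc [-4.8 -1.4  8.3] w 0.0099 tcp [0.4318 0.0887 0.02  ]
[-0.17  1.74 -0.06]
time_s: 15.52
tcp_pos: [0.4318, 0.0887, 0.02]
eef_rot: [-179.9, -0.0, 170.5]
contact_force: [-4.4, -0.4, 8.4]
gripper_width: 0.0099
t 15.53 edge rel stop mm [1.3 0.3 0. ] rot [-0.1   0.01 -0.04] F [-4.4 -0.4  8.4] Fc [-4.3 -1.1  8.4] w 0.0099 tcp [0.4318 0.0887 0.02  ]
[-0.19  1.75 -0.08]
```

View pics/s9.png

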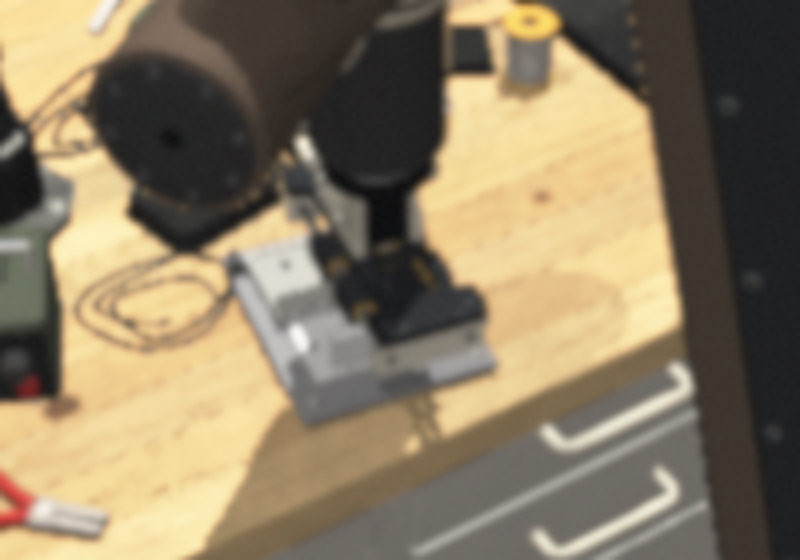

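View pics/w9.png

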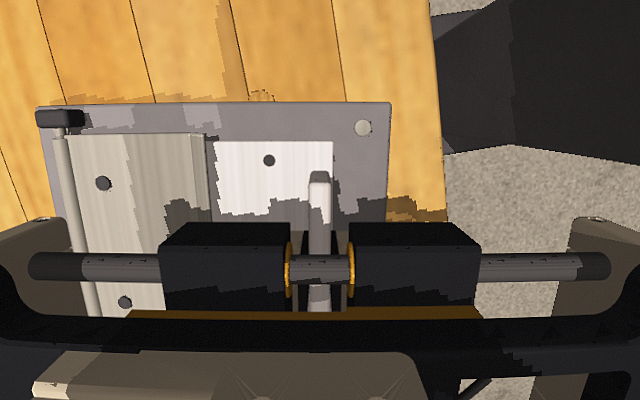

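```bash
python3 -c "
from h import *
edge(); print(order.close_job()); edge()"
```

```text
t 15.62 edge rel stop mm [1.3 0.3 0. ] rot [-0.1   0.01 -0.04] F [-4.9 -0.7  8.8] Fc [-4.7 -1.5  8.8] w 0.0098 tcp [0.4318 0.0887 0.02  ]
the job is handed in; nothing more can be done
None
the job is handed in; nothing more can be done
```

I picked the shield up by its rib and slid its plain edge under the lap plate, nose down to get past the lip, then levelled it. It met the stop bar, and I handed the job in at 15.6 s still gripping it and pressing down. Handing in reports no verdict, so these are my last checks:

| Check | Last reading |
|---|---|
| Edge to stop bar (x) | +1.3 mm by calibration; contact felt there, so probably at the bar |
| Edge to middle line | about 0.3 mm |
| Flat and square | rotations within about 0.1° of level and square |
| Force pressing on the chassis | 8.8 N at the wrist, about 10 N with the plate's weight |
| Forward force on the stop | about 5 N |
| Grip | opening 9.8 mm on the 10 mm rib, set to 40 N |
| Lap plate | looks shut in the last pictures; I could not read its angle directly |

- **Disagreements:** one overlay of predicted on seen points put the shield 1–2 mm to one side of my estimate. The chassis also measured about 1% small. Both are within the limits.
- **Refused calls:** my first two move calls were refused because the rows lacked keys; nothing moved.
- **Cutters, tray and spool:** I kept clear of all three. The last scene picture showed the cutters and spool in place. The tray was not in that view.

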